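# Rotate the stock: older tin to the front, new tin behind

### The arm

A 6-joint arm with a two-finger parallel gripper is mounted at the origin on a cart in front of the work surface, level with it; the furniture and walls round the work are solid. World frame = base frame: x ahead of the robot, y to its left, z up, the work surface at z = 0. Lengths are in m, angles in rad, forces in N, time in s.
With the tool pointing down it reaches from about 0.3 to 0.775 m from the base axis. Payload 14.6 kg.
Tool frame: the origin (TCP) lies at the very end of the fingers, on their centre line; the grasp point (between the pads) lies 19 mm behind it; z points along the fingers, y is the line along which they close (so a half turn about z gives the same grasp; the last joint's range is limited). The gripper opens to 85 mm and grips with 20 to 120 N. Pads are 22 mm wide; open, the fingers measure 114 mm over their backs; the gripper's body (76 mm by 85 mm) begins 54 mm behind the grasp point. The pads swing forward as they close: fully open they stand 13 mm farther back than shut.
Start: joints at [-1.3, 0.3, 1.521, -0, 1.321, -0.067], TCP at [0.182, -0.519, 0.231] pointing down, gripper open.
Joint ranges: [-3.03, 3.03], [-0.79, 2.21], [0.23, 2.52], [-1.04, 4.18], [0, 3.07], [-2.55, 2.55]. Speed limits (rad/s): [2.22, 2.22, 2.57, 3.14, 3.14, 3.14].

### API

Orientations are given as [roll, pitch, yaw] about the fixed x, y, z axes, in that order (R = Rz(yaw) Ry(pitch) Rx(roll)).
In Python, from workcell import r, cams, finish_job gives the robot as it stands. The module is installed in compiled form; this text tells all that it offers.
- The arm moves only by the tool play_rows, never from a script. Its argument "moves" is text: rows parted by semicolons, each of 7 numbers parted by spaces: the shift along the tool's x, y, z in m, then the turn, a rotation vector about the tool's x, y, z in rad, then the gripper command: -1 is fully open, 1 is shut, values between are in proportion. In form: tx ty tz ax ay az hand; .... A call has exactly 10 rows; each row is the pose to reach, as a shift and turn from the pose commanded when the call began, along the tool's axes at that moment; what a row does not reach only later rows make up. A row lasts 1/8 s, in which the tool goes at most 62.5 mm and 10.7 degrees, less where a joint would pass 70% of its speed; a pose out of reach is approached as far as the arm can. A call with a gripper value outside its range is refused whole. The fingers move at their own pace and stop on an object; "squeeze" is the grip in N (left out, the last holds). Time passes only in rows, so rows that repeat a pose let the fingers close, or fill a call up. It gives the time, the measured TCP pose, the force, the opening and the grip force at its end, in the units of the state.
- r.state(): the state, without advancing time (a new reading comes with each control period).
- cams.grab_frame(name): name is "scene" or "top" or "wrist"; returns a dict with "frame" (420x560x3 uint8, red, green, blue), "depth" (420x560 float32, m along the optical axis (not along the pixel's ray), 0 where there is no reading), "fx", "fy", "cx", "cy" (pixels), "R" (3x3) and "t" (3): a world point X has camera coordinates R X + t. Camera axes: x right, y down, z forward; pixel columns grow to the right and rows downward; lengths in m; the calibration is good to about 2 mm. A picture is of the moment at which its call begins.
- finish_job(): hands the job in; it is judged then, once.
Trained networks look in a picture, given as the dict that the camera call returned (one of the last four; its "shot" number tells which), for a name from the list of things; names that differ only in an ending like _2 or _b are one class to them, and where a whole thing is asked for, a point or a joint stands for the part that bears it (a point fixed in the world has none). Each returns a list of dicts, best first, with "confidence" (0 to 1); they miss things now and then, are a little off and sometimes report something else, mostly with a low value. They report only what shows in the picture. A call takes as long as a camera call. They do not tell look-alikes from the thing itself.
- cams.spot_in(picture, label): "xy" ([column, row] in pixels, amid what is visible of it).
The state is a dict: "clock": time; "joints": joint angles; "joint_velocities": joint speeds; "tau": joint torques, N m; "ee_pos": TCP position; "tcp_rot": TCP orientation; "contact_force": force on the tool from outside, world axes, zero at the start; "moment": the same for the moment, N m; "opening": finger opening in m; "grip_force": force on a finger pad.
Only numpy, scipy, OpenCV 4.12 (cv2) and the standard library are available. Lean on these libraries where they do the work, as an engineer would, in place of code of your own. Each camera call takes 0.05 s, during which the arm holds its last target. There are 200 camera calls.

### The job

A new small round tin stands on the table just to the left of the three-lane stock rack. In the rack, slide the older tin of the same size forward along its lane, without lifting or tipping it, right up to the front lip (the side nearest the robot); then set the new tin down gently and upright in the same lane, close behind the older one, touching or nearly touching it. Leave the other stock in the rack and the things on the table alone.

Things in the scene. Friction and masses are not known exactly. Their poses are not given: they have to be found in the camera images.
- rack: fixed low rack, 242 (x) by 289 mm (y): plywood deck, top 30 mm above the table; aluminium edging 4 mm thick rises 15 mm above the deck all round and as two dividers. Three lanes along x, centred at y = -95, 0, +95 mm, each 91 x 230 mm inside; front lip's inner face at x = -115 mm, rear rail's at +115. Origin: centre, at table height; x points from front (robot side) to rear, z up
- old_tin: older round tin with push lid, plain light grey, in the rear half of one lane: 58 mm across the lid (top 10 mm), 56 mm across the body, 35 mm high, about 0.16 kg, rigid, slides with moderate friction. Origin: centre of its underside, z up. Against the front lip its centre is at rack x = -86 mm
- new_tin: new tin, the same kind and size as old_tin (58 mm across, 35 mm high, 0.16 kg), standing on the table to the left (+y) of the rack. Origin: centre of its underside, z up
- wide_tin: wider round tin of other stock (68 mm across, 42 mm high), loose in another lane of the rack; to be left alone. Origin: centre of its underside
- load_carton: small oblong carton of other stock (62 mm across the lane, 88 mm along it, 46 mm high), loose in another lane of the rack; to be left alone. Origin: centre of its underside
- glue: loose small bottle with a nozzle (33 mm across, 96 mm high), standing on the table near the new tin, easily knocked over; to be left alone. Origin: centre of its underside
- felt_marker: loose marker pen (17 x 135 x 16 mm, long along its y) lying on the table near the new tin; to be left alone. Origin: centre of its underside
There are look-alikes about, which are no part of the job. Leave any black, blue or yellow look-alike of the new_tin alone.

How it is judged:
By the outcome, as a careful person would: the job done as asked, in the order asked, and still so for the second after the job is handed in, with the robot touching nothing.
It also fails if it takes over 54 s, if anything falls off the work surface, if the arm or the gripper's body presses on something with over 40 N, if the wrist force passes 120 N, or if a joint passes its speed limit or range.

## Working session

There is one attempt and no reset: what is moved stays moved. The work goes in short steps, Python scripts to look and compute and a tool call to move; the robot and the scene stay as the last step left them, time stands still between calls to the robot, and variables do not carry over. Pictures are saved under pics/ and viewed, at most 10 in all, crops included, and the job is handed in when it is done.

Besides the shell and the picture viewer there is one more tool, called after "Emit:" as name(argument=value, ...) on one line, values as JSON. play_rows: Moves the arm, as the interface text tells. Its arguments: {"type":"object","properties":{"moves":{"type":"string"},"squeeze":{"type":"number"}},"required":["moves"]}

```bash
mkdir -p pics; cat > h.py <<'E'
import numpy as np, cv2
from workcell import r, cams, finish_job
def pts(p):
    d=p["depth"]; v,u=np.mgrid[:d.shape[0],:d.shape[1]]
    c=np.stack([(u-p["cx"])/p["fx"]*d,(v-p["cy"])/p["fy"]*d,d],-1)
    W=(c-p["t"])@p["R"]; W[d==0]=np.nan
    return W
def save(p,n): cv2.imwrite("pics/"+n,p["frame"][:,:,::-1])
E
python3 - <<'E'
from h import *
print(r.state()["tcp_rot"],r.state()["ee_pos"])
for n in ["top","scene"]:
    p=cams.grab_frame(n); save(p,n+"1.png"); W=pts(p)
    for l in ["rack","old_tin","new_tin","wide_tin","load_carton","glue","felt_marker"]:
        for o in cams.spot_in(p,l)[:4]:
            x,y=map(int,o["xy"]); print(n,l,x,y,round(o["confidence"],2),W[y,x].round(3))
E
```

```text
[-3.14041192e+00 -9.22455790e-05  3.37820954e-01] [ 0.18222959 -0.51867908  0.23072161]
top rack 343 199 0.72 [0.548 0.061 0.026]
top old_tin 346 172 0.72 [0.615 0.057 0.062]
top new_tin 232 264 0.87 [0.373 0.359 0.041]
top new_tin 228 225 0.78 [0.477 0.371 0.032]
top new_tin 241 188 0.76 [0.576 0.337 0.034]
top new_tin 179 223 0.57 [0.481 0.5   0.038]
top wide_tin 311 171 0.89 [0.616 0.151 0.07 ]
top load_carton 386 184 0.63 [ 0.581 -0.045  0.074]
top glue 206 164 0.67 [0.632 0.425 0.078]
top felt_marker 178 269 0.65 [0.36  0.507 0.003]
top felt_marker 342 200 0.63 [0.544 0.065 0.032]
scene rack 315 201 0.6 [0.519 0.105 0.037]
scene old_tin 295 184 0.78 [0.606 0.075 0.06 ]
scene new_tin 311 262 0.9 [0.364 0.387 0.034]
scene new_tin 267 250 0.89 [0.466 0.401 0.034]
scene new_tin 229 276 0.76 [0.466 0.526 0.034]
scene new_tin 246 231 0.57 [0.558 0.361 0.036]
scene wide_tin 278 192 0.87 [0.598 0.173 0.067]
scene wide_tin 269 250 0.57 [0.462 0.399 0.035]
scene wide_tin 274 302 0.28 [0.365 0.516 0.012]
scene load_carton 319 176 0.6 [0.568 0.    0.072]
scene glue 198 231 0.94 [0.633 0.443 0.046]
scene felt_marker 271 303 0.72 [0.367 0.522 0.012]
```

```bash
python3 - <<'E'
import cv2
a=cv2.imread("pics/top1.png");cv2.imwrite("pics/topc.png",cv2.resize(a[120:320,140:440],None,fx=2.6,fy=2.6,interpolation=3))
E
```

```text
(no output)
```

View pics/topc.png

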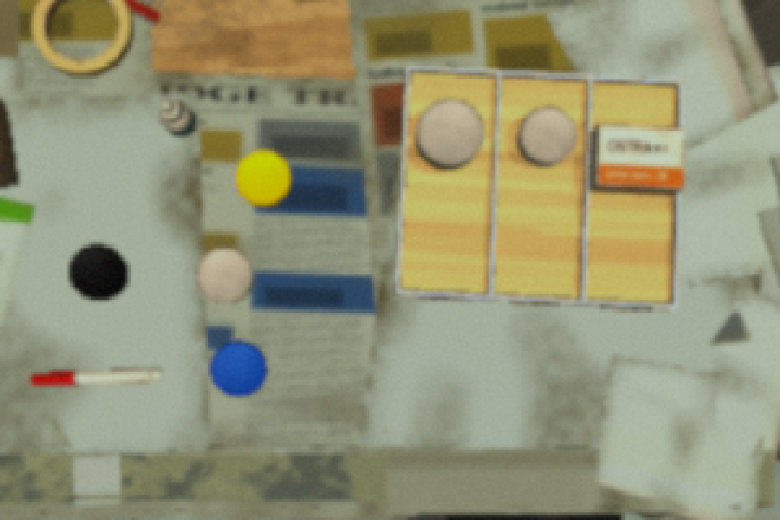

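View pics/scene1.png

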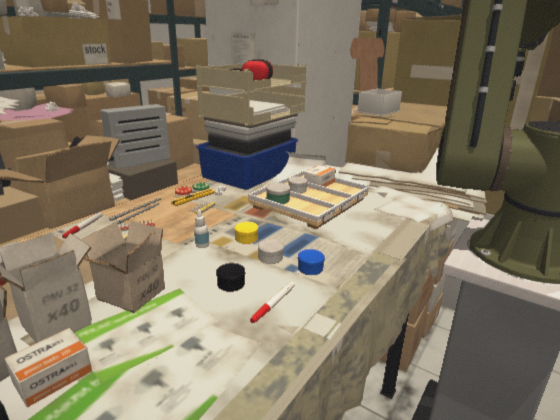

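```bash
cat >> h.py <<'E'
def ray(p,uv,z):
    uv=np.asarray(uv,float); c=np.stack([(uv[...,0]-p["cx"])/p["fx"],(uv[...,1]-p["cy"])/p["fy"],np.ones(uv.shape[:-1])],-1)
    d=c@p["R"]; o=-p["R"].T@p["t"]; return o+d*((z-o[2])/d[...,2])[...,None]
def disc(p,uv,z,rad=16):
    "centre of lid: depth points within 4mm of top height, connected near uv, rays onto plane z"
    W=pts(p); m=(abs(W[...,2]-z)<.006).astype(np.uint8)
    n,l,s,c=cv2.connectedComponentsWithStats(m)
    k=np.argmin([np.hypot(*(c[i]-uv)) if i and s[i,4]>40 else 1e9 for i in range(n)])
    v,u=np.nonzero(l==k); (cu,cv_),rr=cv2.minEnclosingCircle(np.stack([u,v],1).astype(np.float32))
    return ray(p,(c[k]),z).round(4), s[k], rr
def rackfit(p):
    a=p["frame"]; hsv=cv2.cvtColor(a,cv2.COLOR_RGB2HSV); W=pts(p)
    m=(abs(W[...,2]-.03)<.012)&(abs(W[...,0]-.55)<.15)&(abs(W[...,1]-.06)<.2)&(hsv[...,0]>10)&(hsv[...,0]<26)&(hsv[...,1]>100)
    v,u=np.nonzero(m); X=ray(p,np.stack([u,v],-1),.03)[:,:2]
    return X
E
python3 - <<'E'
from h import *
p=cams.grab_frame("top")
for n,uv,z in [("old",(350,172),.065),("new",(226.5,225),.035),("wide",(313,171),.072),("yel",(241,188),.035),("blue",(232,262),.035)]:
    print(n,*disc(p,np.array(uv),z))
c=np.array([[407,68],[678,83],[678,305],[398,292]])/2.6+[140,120]
C=ray(p,c,.045); print(C.round(4),C.mean(0)); 
X=rackfit(p); print(len(X),X.min(0),X.max(0)); q=cv2.minAreaRect((X*1000).astype(np.float32)); print(q)
print(p["fx"],(-p["R"].T@p["t"]))
E
```

```text
old [0.6142 0.0477 0.065 ] [339 162  22  22 369] 11.088645935058594
new [0.4744 0.3772 0.035 ] [215 215  22  22 373] 10.96722412109375
wide [0.6158 0.1479 0.072 ] [300 158  26  26 507] 12.925970077514648
yel [0.5751 0.3386 0.035 ] [230 178  22  22 355] 10.842577934265137
blue [0.3781 0.3623 0.035 ] [220 251  22  23 370] 11.032567024230957
[[ 0.6885  0.1872  0.045 ]
 [ 0.6735 -0.0948  0.045 ]
 [ 0.4424 -0.0886  0.045 ]
 [ 0.4559  0.1977  0.045 ]] [0.56508506 0.0503512  0.045     ]
4449 [ 0.44950731 -0.09400316] [0.68725024 0.19175806]
((568.4193725585938, 49.594459533691406), (279.6330871582031, 227.56703186035156), 87.2260513305664)
487.06110208960666 [0.36596509 0.25841102 1.33032149]
```

```bash
cat >> h.py <<'E'
from scipy.spatial.transform import Rotation as Ro
YAW=-.047
def row(X,yaw,p0=None,e0=None):
    s=r.state(); p0=s["ee_pos"] if p0 is None else p0; e0=s["tcp_rot"] if e0 is None else e0
    R0=Ro.from_euler("xyz",e0); R1=Ro.from_euler("xyz",[np.pi,0,yaw])
    print(((R0.inv().apply(np.array(X)-p0))).round(4),(R0.inv()*R1).as_rotvec().round(4))
E
python3 -c "
from h import *
row([.55,.05,.28],YAW)"
```

```text
[ 0.5355 -0.4149 -0.0487] [-0.     -0.      0.3848]
```

Emit:
play_rows(moves="0.05 -0.04 -0.049 0 0 0.1 -1;0.1 -0.08 -0.049 0 0 0.2 -1;0.15 -0.12 -0.049 0 0 0.3 -1;0.2 -0.155 -0.049 0 0 0.385 -1;0.25 -0.194 -0.049 0 0 0.385 -1;0.3 -0.232 -0.049 0 0 0.385 -1;0.35 -0.271 -0.049 0 0 0.385 -1;0.4 -0.31 -0.049 0 0 0.385 -1;0.45 -0.349 -0.049 0 0 0.385 -1;0.5 -0.387 -0.049 0 0 0.385 -1", squeeze=25)

```text
clock: 2.1
ee_pos: [0.5152, -0.0035, 0.2805]
tcp_rot: [3.141, -0.001, -0.047]
contact_force: [0.5, -1.3, 0.4]
opening: 0.0854
grip_force: 0.0
```

Emit:
play_rows(moves="0.022 -0.043 0 0 0 0 -1;0.022 -0.043 0 0 0 0 -1;0.022 -0.043 0 0 0 0 -1;0.022 -0.043 0 0 0 0 -1;0.022 -0.043 0 0 0 0 -1;0.022 -0.043 0 0 0 0 -1;0.022 -0.043 0 0 0 0 -1;0.022 -0.043 0 0 0 0 -1;0.022 -0.043 0 0 0 0 -1;0.022 -0.043 0 0 0 0 -1")

```text
clock: 3.35
ee_pos: [0.5383, 0.0365, 0.2802]
tcp_rot: [-3.142, 0.0, -0.047]
contact_force: [0.9, -0.2, 0.8]
opening: 0.0853
grip_force: 0.0
```

```bash
python3 -c "
from h import *
p=cams.grab_frame('wrist'); save(p,'w1.png'); s=r.state(); print(s['ee_pos'],s['tcp_rot'],s['clock'],-p['R'].T@p['t'])
W=pts(p)
for l in ['old_tin','wide_tin']:
  for o in cams.spot_in(p,l)[:2]:
    x,y=map(int,o['xy']); print(l,o['confidence'],x,y,W[y,x]); 
    print(disc(p,np.array([x,y]),.065 if l=='old_tin' else .072))
"
```

```text
[0.53834156 0.03642304 0.28027151] [-3.14157777e+00  2.88719228e-05 -4.71676191e-02] 3.4 [0.60448121 0.03335964 0.42128802]
old_tin 0.98 268 113 [0.61916989 0.04806229 0.06386769]
(array([0.6167, 0.0468, 0.065 ]), array([ 243,   88,   53,   55, 2253], dtype=int32), 27.336877822875977)
wide_tin 0.74 175 115 [0.62172009 0.14905517 0.06843703]
(array([0.6184, 0.146 , 0.072 ]), array([ 146,   86,   64,   65, 3229], dtype=int32), 33.60097885131836)
```

View pics/w1.png

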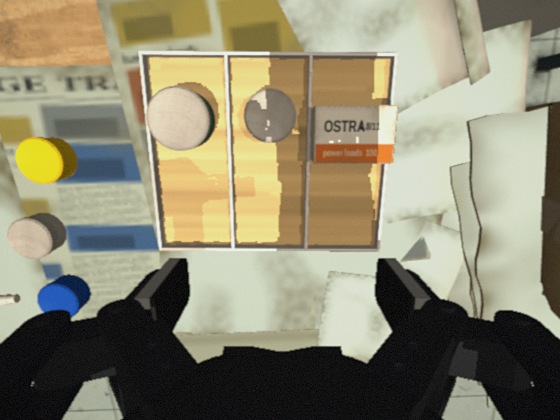

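```bash
python3 -c "
from h import *
p=cams.grab_frame('wrist')
C=ray(p,np.array([[141,53],[396,53],[379,249],[160,249],[229,56],[308,56],[305,247],[234,247]]),.045); print(C.round(4)); print(C[:4].mean(0),C[4:].mean(0))
a=C[0]+C[1]-C[2]-C[3];b=C[0]+C[3]-C[1]-C[2];print(np.arctan2(a[1],a[0]),-np.arctan2(b[0],b[1]),a/2,b/2)
"
```

```text
[[ 0.6898  0.1852  0.045 ]
 [ 0.6764 -0.0962  0.045 ]
 [ 0.4445 -0.0854  0.045 ]
 [ 0.458   0.1992  0.045 ]
 [ 0.6822  0.0884  0.045 ]
 [ 0.678   0.001   0.045 ]
 [ 0.4518  0.0107  0.045 ]
 [ 0.4562  0.1028  0.045 ]]
[0.56716029 0.05072502 0.045     ] [0.56704005 0.05072255 0.045     ]
-0.053316803080333604 -0.047563568329791084 [ 2.31887887e-01 -1.23752493e-02  2.77555756e-17] [1.34699361e-02 2.82985011e-01 2.77555756e-17]
```

```bash
python3 -c "
from h import *
row([.6599,.0446,.037],-.05)"
```

```text
[ 0.121  -0.0139  0.2433] [ 0.     -0.      0.0028]
```

Emit:
play_rows(moves="0.06 -0.007 0.03 0 0 0.003 0.3;0.121 -0.014 0.06 0 0 0.003 0.3;0.121 -0.014 0.1 0 0 0.003 0.3;0.121 -0.014 0.14 0 0 0.003 0.3;0.121 -0.014 0.155 0 0 0.003 0.3;0.121 -0.014 0.155 0 0 0.003 0.3;0.121 -0.014 0.155 0 0 0.003 0.3;0.121 -0.014 0.155 0 0 0.003 0.3;0.121 -0.014 0.155 0 0 0.003 0.3;0.121 -0.014 0.155 0 0 0.003 0.3")

```text
clock: 4.8
ee_pos: [0.6599, 0.0447, 0.1256]
tcp_rot: [-3.142, -0.0, -0.05]
contact_force: [0.9, 0.0, -0.3]
opening: 0.0301
grip_force: 0.0
```

```bash
python3 -c "
from h import *
p=cams.grab_frame('wrist'); save(p,'w2.png')
q=cams.grab_frame('top'); row([.6599,.0446,.037],-.05)
"
```

```text
[0.     0.0001 0.0884] [-0.     -0.0001 -0.0002]
```

View pics/w2.png

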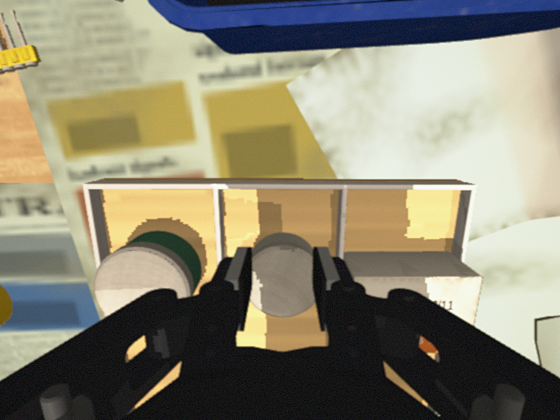

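Emit:
play_rows(moves="0 0 0.03 0 0 0 0.3;0 0 0.05 0 0 0 0.3;0 0 0.06 0 0 0 0.3;0 0 0.068 0 0 0 0.3;0 0 0.076 0 0 0 0.3;0 0 0.082 0 0 0 0.3;0 0 0.088 0 0 0 0.3;0 0 0.088 0 0 0 0.3;0 0 0.088 0 0 0 0.3;0 0 0.088 0 0 0 0.3")

```text
clock: 6.15
ee_pos: [0.66, 0.0447, 0.0376]
tcp_rot: [-3.142, -0.001, -0.05]
contact_force: [-0.4, 0.5, -0.5]
opening: 0.0299
grip_force: 0.0
```

Emit:
play_rows(moves="-0.004 0 0 0 0 0 0.3;-0.01 0 0 0 0 0 0.3;-0.018 0 0 0 0 0 0.3;-0.028 0 0 0 0 0 0.3;-0.038 0 0 0 0 0 0.3;-0.048 0 0 0 0 0 0.3;-0.058 0 0 0 0 0 0.3;-0.066 0 0 0 0 0 0.3;-0.072 0 0 0 0 0 0.3;-0.075 0 0 0 0 0 0.3")

```text
clock: 7.4
ee_pos: [0.5847, 0.0485, 0.0374]
tcp_rot: [-3.142, -0.0, -0.05]
contact_force: [0.4, -0.0, -0.5]
opening: 0.0299
grip_force: 0.4
```

```bash
python3 -c "
from h import *
p=cams.grab_frame('top')
print(disc(p,np.array([345,190]),.065)); print(disc(p,np.array([313,171]),.072)); save(p,'t3.png')
for o in cams.spot_in(p,'old_tin')[:2]: print(o, ray(p,o['xy'],.06))
"
```

```text
(array([0.5431, 0.0741, 0.065 ]), array([338, 191,   6,  16,  52], dtype=int32), 7.648629188537598)
(array([0.6159, 0.1477, 0.072 ]), array([300, 158,  26,  26, 512], dtype=int32), 12.971925735473633)
{'xy': [338.7, 203.7], 'confidence': 0.41} [0.53036299 0.07762197 0.06      ]
```

Emit:
play_rows(moves="-0.006 0 0 0 0 0 0.3;-0.015 0 0 0 0 0 0.3;-0.025 0 0 0 0 0 0.3;-0.035 0 0 0 0 0 0.3;-0.045 0 0 0 0 0 0.3;-0.052 0 0 0 0 0 0.3;-0.058 0 0 0 0 0 0.3;-0.062 0 0 0 0 0 0.3;-0.064 0 0 0 0 0 0.3;-0.064 0 0 0 0 0 0.3")

```text
clock: 8.75
ee_pos: [0.521, 0.0517, 0.0373]
tcp_rot: [3.142, 0.0, -0.05]
contact_force: [-0.1, -0.3, -0.3]
opening: 0.03
grip_force: 0.0
```

```bash
python3 -c "
from h import *
p=cams.grab_frame('scene'); a=p['frame'][165:235,230:390,::-1]; cv2.imwrite('pics/s4.png',cv2.resize(a,None,fx=5,fy=5,interpolation=2))
"
```

```text
(no output)
```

View pics/s4.png

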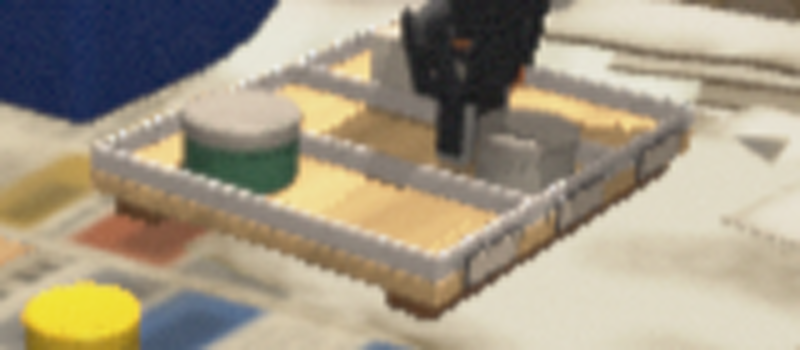

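Emit:
play_rows(moves="-0.0005 0 0 0 0 0 0.3;-0.001 0 0 0 0 0 0.3;-0.0015 0 0 0 0 0 0.3;-0.002 0 0 0 0 0 0.3;-0.0025 0 0 0 0 0 0.3;-0.003 0 0 0 0 0 0.3;-0.0035 0 0 0 0 0 0.3;-0.004 0 0 0 0 0 0.3;-0.004 0 0 0 0 0 0.3;-0.004 0 0 0 0 0 0.3")

```text
clock: 10.05
ee_pos: [0.517, 0.0519, 0.0373]
tcp_rot: [3.142, 0.0, -0.05]
contact_force: [-0.2, -0.8, -0.3]
opening: 0.03
grip_force: 0.2
```

Emit:
play_rows(moves="-0.0005 0 0 0 0 0 0.3;-0.001 0 0 0 0 0 0.3;-0.0015 0 0 0 0 0 0.3;-0.002 0 0 0 0 0 0.3;-0.002 0 0 0 0 0 0.3;-0.0025 0 0 0 0 0 0.3;-0.0025 0 0 0 0 0 0.3;-0.003 0 0 0 0 0 0.3;-0.003 0 0 0 0 0 0.3;-0.003 0 0 0 0 0 0.3")

```text
clock: 11.3
ee_pos: [0.5151, 0.052, 0.0379]
tcp_rot: [-3.141, -0.003, -0.05]
contact_force: [7.3, 0.4, 2.3]
opening: 0.0299
grip_force: 3.0
```

Emit:
play_rows(moves="0.004 0 0 0 0 0 0.3;0.006 0 0 0 0 0 0.3;0.006 0 -0.03 0 0 0 0.3;0.006 0 -0.08 0 0 0 0.3;0 -0.03 -0.13 0 0 0 -0.5;-0.01 -0.08 -0.17 0 0 0 -0.5;-0.02 -0.13 -0.2 0 0 0 -0.5;-0.03 -0.18 -0.23 0 0 0 -0.5;-0.045 -0.24 -0.24 0 0 0 -0.5;-0.056 -0.3 -0.24 0 0 0 -0.5")

```text
clock: 12.55
ee_pos: [0.4725, 0.3563, 0.2783]
tcp_rot: [-3.141, -0.001, -0.05]
contact_force: [0.4, 0.1, -0.7]
opening: 0.0641
grip_force: 0.0
```

Emit:
play_rows(moves="0 -0.02 0 0 0 0 -0.6;0 -0.02 0 0 0 0 -0.6;0 -0.02 0 0 0 0 -0.6;0 -0.02 0 0 0 0 -0.6;0 -0.02 0 0 0 0 -0.6;0 -0.02 0 0 0 0 -0.6;0 -0.02 0 0 0 0 -0.6;0 -0.02 0 0 0 0 -0.6;0 -0.02 0 0 0 0 -0.6;0 -0.02 0 0 0 0 -0.6")

```text
clock: 13.8
ee_pos: [0.4742, 0.3745, 0.2773]
tcp_rot: [-3.142, 0.0, -0.05]
contact_force: [0.5, -0.5, -0.5]
opening: 0.0683
grip_force: 0.0
```

```bash
python3 -c "
from h import *
p=cams.grab_frame('top'); save(p,'t5.png')
print('old',disc(p,np.array([350,215]),.065))
p=cams.grab_frame('wrist'); save(p,'w5.png')
for o in cams.spot_in(p,'new_tin')[:4]:
    print(o['xy'],o['confidence'],disc(p,np.array(o['xy']),.035))
row([.475,.376,.02],-.05); print(r.state()['ee_pos'],r.state()['opening'],p['shot'])
"
```

```text
old (array([0.4784, 0.0549, 0.065 ]), array([337, 213,  23,  22, 380], dtype=int32), 11.183074951171875)
[309.1, 91.5] 0.74 (array([0.5773, 0.3392, 0.035 ]), array([ 283,   66,   50,   53, 2064], dtype=int32), 26.430522918701172)
[296.0, 247.0] 0.72 (array([0.3821, 0.3626, 0.035 ]), array([ 273,  229,   44,   41, 1406], dtype=int32), 21.708393096923828)
[278.0, 178.7] 0.62 (array([0.4771, 0.3773, 0.035 ]), array([ 257,  156,   46,   47, 1671], dtype=int32), 23.138957977294922)
[176.3, 181.2] 0.56 (array([0.4809, 0.5061, 0.035 ]), array([ 153,  159,   48,   46, 1685], dtype=int32), 24.01580810546875)
[ 0.0007 -0.0016  0.2573] [-0.     -0.     -0.0002]
[0.47418651 0.37442987 0.27728535] 0.06847749702554788 11
```

View pics/w5.png

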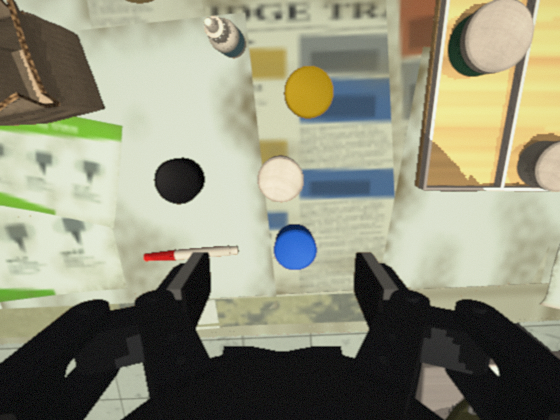

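Emit:
play_rows(moves="0.002 -0.003 0.05 0 0 0 -0.9;0.002 -0.003 0.1 0 0 0 -0.9;0.002 -0.003 0.15 0 0 0 -0.9;0.002 -0.003 0.2 0 0 0 -0.9;0.002 -0.003 0.23 0 0 0 -0.9;0.002 -0.003 0.25 0 0 0 -0.9;0.002 -0.003 0.262 0 0 0 -0.9;0.002 -0.003 0.262 0 0 0 -0.9;0.002 -0.003 0.262 0 0 0 -0.9;0.002 -0.003 0.262 0 0 0 -0.9")

```text
clock: 15.2
ee_pos: [0.4767, 0.3776, 0.0163]
tcp_rot: [-3.141, -0.001, -0.05]
contact_force: [-0.1, 0.1, 0.5]
opening: 0.081
grip_force: 0.0
```

Emit:
play_rows(moves="0 0 0 0 0 0 -0.7;0 0 0 0 0 0 -0.55;0 0 0 0 0 0 -0.45;0 0 0 0 0 0 -0.4;0 0 0 0 0 0 -0.3;0 0 0 0 0 0 -0.2;0 0 0 0 0 0 0;0 0 0 0 0 0 0;0 0 0 0 0 0 0;0 0 0 0 0 0 0", squeeze=30)

```text
clock: 16.45
ee_pos: [0.4764, 0.3774, 0.0156]
tcp_rot: [-3.141, -0.0, -0.05]
contact_force: [-1.6, -1.7, 5.0]
opening: 0.0569
grip_force: 31.8
```

Emit:
play_rows(moves="0 0 -0.005 0 0 0 0;0 0 -0.015 0 0 0 0;0 0 -0.03 0 0 0 0;0 0 -0.05 0 0 0 0;0 0 -0.075 0 0 0 0;0 0 -0.1 0 0 0 0;0 0 -0.12 0 0 0 0;0 0 -0.13 0 0 0 0;0 0 -0.13 0 0 0 0;0 0 -0.13 0 0 0 0")

```text
clock: 17.7
ee_pos: [0.476, 0.3771, 0.1446]
tcp_rot: [3.141, 0.001, -0.05]
contact_force: [-0.9, -0.1, -1.5]
opening: 0.0573
grip_force: 32.4
```

```bash
python3 -c "
from h import *
p=cams.grab_frame('scene'); a=p['frame'][130:310,180:400,::-1]; cv2.imwrite('pics/s6.png',cv2.resize(a,None,fx=3,fy=3,interpolation=2))
p=cams.grab_frame('wrist'); save(p,'w6.png')
u=np.array([.9988,-.05]); 
T=np.array([.567,.0507])+u*(-.028+.008)+np.array([.05,.9988])*-.0015
print(T); row([*T,.145],-.05); print(r.state()['ee_pos'])
"
```

```text
[0.546949  0.0502018]
[ 0.0872  0.323  -0.0004] [ 0.0008  0.0011 -0.0003]
[0.4760851  0.37712895 0.14445954]
```

View pics/s6.png

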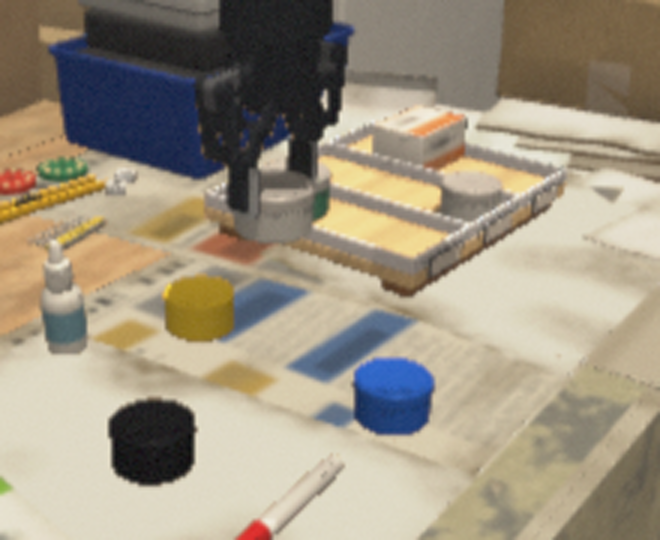

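Emit:
play_rows(moves="0.01 0.03 0 0 0 0 0;0.022 0.08 0 0 0 0 0;0.035 0.13 0 0 0 0 0;0.048 0.18 0 0 0 0 0;0.062 0.23 0 0 0 0 0;0.075 0.28 0 0 0 0 0;0.084 0.31 0 0 0 0 0;0.087 0.323 0 0 0 0 0;0.087 0.323 0 0 0 0 0;0.087 0.323 0 0 0 0 0")

```text
clock: 19.05
ee_pos: [0.5468, 0.0514, 0.1451]
tcp_rot: [-3.141, 0.0, -0.049]
contact_force: [-0.5, -0.0, -2.6]
opening: 0.0574
grip_force: 32.6
```

```bash
python3 -c "
from h import *
p=cams.grab_frame('wrist'); save(p,'w7.png')
row([.547,.0502,.0471],-.05); print(r.state()['ee_pos'],r.state()['contact_force'])
"
```

```text
[0.0003 0.0013 0.0981] [-0.0001  0.0003  0.001 ]
[0.54679751 0.05145732 0.14519999] [-0.6873738   0.38721203 -1.69026258]
```

View pics/w7.png

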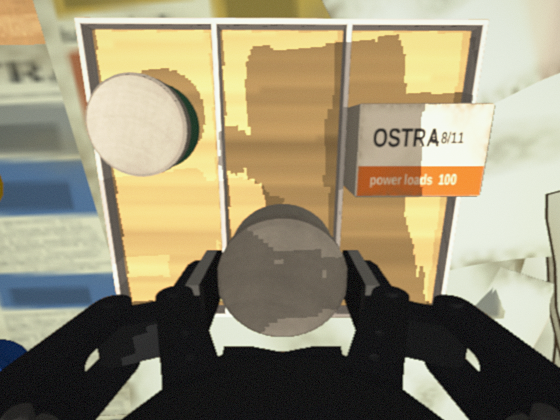

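Emit:
play_rows(moves="0 0.001 0.02 0 0 0 0;0 0.001 0.045 0 0 0 0;0 0.001 0.065 0 0 0 0;0 0.001 0.08 0 0 0 0;0 0.001 0.088 0 0 0 0;0 0.001 0.093 0 0 0 0;0 0.001 0.096 0 0 0 0;0 0.001 0.098 0 0 0 0;0 0.001 0.098 0 0 0 0;0 0.001 0.098 0 0 0 0")

```text
clock: 20.35
ee_pos: [0.5471, 0.0494, 0.0475]
tcp_rot: [-3.142, -0.0, -0.05]
contact_force: [0.2, -0.5, -1.6]
opening: 0.0572
grip_force: 32.6
```

Emit:
play_rows(moves="-0.001 0 0 0 0 0 0;-0.002 0 0 0 0 0 0;-0.003 0 0 0 0 0 0;-0.004 0 0 0 0 0 0;-0.0045 0 0 0 0 0 0;-0.005 0 0 0 0 0 0;-0.0055 0 0 0 0 0 0;-0.006 0 0 0 0 0 0;-0.006 0 0 0 0 0 0;-0.006 0 0 0 0 0 0")

```text
clock: 21.6
ee_pos: [0.541, 0.0497, 0.0473]
tcp_rot: [-3.142, -0.0, -0.05]
contact_force: [-0.6, 0.2, -1.3]
opening: 0.057
grip_force: 32.6
```

Emit:
play_rows(moves="-0.0003 0 0 0 0 0 0;-0.0006 0 0 0 0 0 0;-0.0009 0 0 0 0 0 0;-0.0012 0 0 0 0 0 0;-0.0015 0 0 0 0 0 0;-0.0017 0 0 0 0 0 0;-0.002 0 0 0 0 0 0;-0.002 0 0 0 0 0 0;-0.002 0 0 0 0 0 0;-0.002 0 0 0 0 0 0")

```text
clock: 22.85
ee_pos: [0.539, 0.0498, 0.0473]
tcp_rot: [3.142, 0.0, -0.05]
contact_force: [0.3, 0.2, -1.5]
opening: 0.0568
grip_force: 32.6
```

Emit:
play_rows(moves="-0.0003 0 0 0 0 0 0;-0.0006 0 0 0 0 0 0;-0.0009 0 0 0 0 0 0;-0.0012 0 0 0 0 0 0;-0.0015 0 0 0 0 0 0;-0.0015 0 0 0 0 0 0;-0.0015 0 0 0 0 0 0;-0.0015 0 0 0 0 0 0;-0.0015 0 0 0 0 0 0;-0.0015 0 0 0 0 0 0")

```text
clock: 24.1
ee_pos: [0.5381, 0.0498, 0.0476]
tcp_rot: [-3.141, -0.002, -0.05]
contact_force: [5.1, -0.8, -0.3]
opening: 0.0574
grip_force: 32.6
```

Emit:
play_rows(moves="0.0006 0 0 0 0 0 0;0.0011 0 0 0 0 0 0;0.0011 0 0.0004 0 0 0 0;0.0011 0 0.0008 0 0 0 0;0.0011 0 0.0012 0 0 0 0;0.0011 0 0.0015 0 0 0 0;0.0011 0 0.0018 0 0 0 0;0.0011 0 0.0018 0 0 0 0;0.0011 0 0.0018 0 0 0 0;0.0011 0 0.0018 0 0 0 0")

```text
clock: 25.35
ee_pos: [0.5385, 0.0498, 0.0456]
tcp_rot: [3.142, 0.0, -0.05]
contact_force: [-2.6, -0.8, 5.4]
opening: 0.0567
grip_force: 33.0
```

Emit:
play_rows(moves="0 0 0 0 0 0 -0.25;0 0 0 0 0 0 -0.3;0 0 0 0 0 0 -0.34;0 0 0 0 0 0 -0.37;0 0 0 0 0 0 -0.4;0 0 0 0 0 0 -0.45;0 0 0 0 0 0 -0.5;0 0 0 0 0 0 -0.55;0 0 0 0 0 0 -0.6;0 0 0 0 0 0 -0.6", squeeze=20)

```text
clock: 26.6
ee_pos: [0.5386, 0.0498, 0.0455]
tcp_rot: [3.142, 0.0, -0.05]
contact_force: [-0.1, -0.3, -0.2]
opening: 0.0684
grip_force: 0.0
```

Emit:
play_rows(moves="0 0 0 0 0 0 -0.6;0 0 -0.005 0 0 0 -0.6;0 0 -0.015 0 0 0 -0.6;0 0 -0.03 0 0 0 -0.6;0 0 -0.06 0 0 0 -0.6;-0.01 0 -0.1 0 0 0 -0.6;-0.03 0 -0.14 0 0 0 -0.6;-0.05 0 -0.18 0 0 0 -0.6;-0.05 0 -0.2 0 0 0 -0.6;-0.05 0 -0.2 0 0 0 -0.6")

```text
clock: 27.85
ee_pos: [0.489, 0.0523, 0.2476]
tcp_rot: [-3.141, -0.004, -0.05]
contact_force: [0.1, 0.5, 0.2]
opening: 0.0685
grip_force: 0.0
```

```bash
python3 -c "
from h import *
p=cams.grab_frame('wrist'); save(p,'w8.png'); W=pts(p)
for o in cams.spot_in(p,'new_tin')[:3]:
    print(o['xy'],o['confidence'],ray(p,o['xy'],.065))
m=(abs(W[...,2]-.065)<.006)&(abs(W[...,0]-.51)<.07)&(abs(W[...,1]-.052)<.04)
X=W[m]; print(X[:,:2].min(0),X[:,:2].max(0),m.sum(),r.state()['clock'])
"
```

```text
[49.7, 277.8] 0.93 [0.40153667 0.32385256 0.065     ]
[30.3, 121.7] 0.84 [0.57292511 0.30132726 0.065     ]
[280.5, 143.4] 0.7 [0.53892824 0.05144449 0.065     ]
[0.45140762 0.02186914] [0.56694137 0.08345311] 4766 27.95
```

View pics/w8.png

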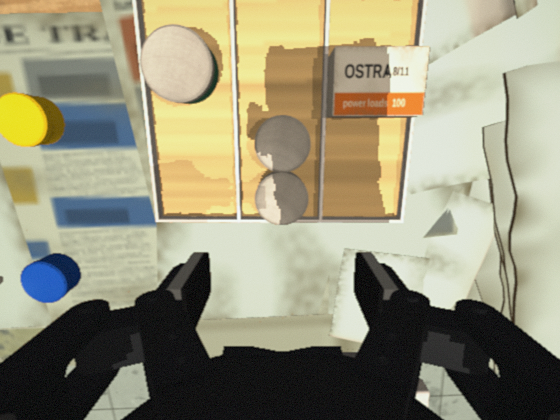

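The wrist picture shows both tins upright in the middle lane. The older tin is at the front lip (281,197) and the new tin is directly behind it (282,143). The wide tin and the carton are where they were.

```bash
python3 -c "
from h import *
print(finish_job())"
```

```text
the job is handed in; nothing more can be done
None
```

The job is handed in, though it returned no verdict: the older tin was pushed along the middle lane to the front lip and the new tin stands upright right behind it, touching or nearly so, at about 28 s with no sign of anything else having been moved.

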